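# Mirror the bar row for a left-handed bartender

### The job

A left-handed bartender takes over and wants the station mirrored: move the four things from the rack with the cork mats to the empty rack, in reverse order, so that what stood at the left end now stands at the right end and so on. Each thing ends upright in the middle of its own bay, on the inlaid disc; do not tip anything over on the way.

Things in the scene. Friction and masses are not known exactly. Their poses are not given: they have to be found in the camera images.
- jigger: double-cone steel bar measure, 43 mm across at both ends, 73 mm tall; to the fingers it is as wide as 43 mm at every height; grip it from above in its upper half. 90 g. Origin: centre of its underside; z up.  Stands upright on its own cork mat on the full rack at the start, any yaw.
- juice_cup: open steel cup, tapering from 65 mm across the rim to 56 mm at the foot, 57 mm tall; can be gripped across the outside. 110 g. Origin: centre of its underside; z up.  Stands upright on its own cork mat on the full rack at the start, any yaw.
- tealight: low candle in an aluminium cup, 38 mm across, rim 15 to 18 mm above its underside; grip across the outside with the fingertips. 20 g. Origin: centre of its underside; z up.  Stands upright on its own cork mat on the full rack at the start, any yaw.
- garnish_jar: small closed amber glass jar with a steel cap, 46 mm across, 80 mm tall. 120 g. Origin: centre of its underside; z up.  Stands upright on its own cork mat on the full rack at the start, any yaw.
- full_rack: rack with cork mats that holds the row: fixed dark wooden board 80 (x) by 380 (y) mm, deck top 18 mm above its underside; nearer or farther one. Four bays, middles at x = 0, y = 135, 45, -45, -135 mm. Brass staples at y = 0, +-90, +-180 mm (5 mm thick, 60 mm long in x, tops 29.5 mm above the underside) part them; front and back open. Origin: centre of underside; +y: left end; yaw within 6 degrees.
- empty_rack: rack to be filled: same board, bays, staples, sizes and frame as the full rack, but no mats; a pale steel disc, 24 mm across, flush with the deck, marks the middle of each bay. Things stand straight on its deck, 18 mm above its underside. Fixed. Origin: centre of underside; +y: left end; yaw within 6 degrees.
- mat_jigger: the cork mat (72 mm across, 3 mm thick, fixed in the middle of a bay of the full rack) on which the jigger stands at the start; it stays there and so shows which bay the jigger came from. Origin: centre of its underside.
- mat_juice_cup: the cork mat (72 mm across, 3 mm thick, fixed in the middle of a bay of the full rack) on which the juice_cup stands at the start; it stays there and so shows which bay the juice_cup came from. Origin: centre of its underside.
- mat_tealight: the cork mat (72 mm across, 3 mm thick, fixed in the middle of a bay of the full rack) on which the tealight stands at the start; it stays there and so shows which bay the tealight came from. Origin: centre of its underside.
- mat_garnish_jar: the cork mat (72 mm across, 3 mm thick, fixed in the middle of a bay of the full rack) on which the garnish_jar stands at the start; it stays there and so shows which bay the garnish_jar came from. Origin: centre of its underside.
There are look-alikes about, which are no part of the job. What is shaped like the garnish_jar but pink or purple is not meant. What is shaped like the jigger but red or turquoise is not meant.

How it is judged (in metres and radians):
At the end, for the whole second after the job is handed in: Each thing stands upright (within 0.15 rad) and at rest on the deck of the empty rack (within 6 mm), its middle within 15 mm, along and across the rack, of the middle of the bay that mirrors the one it came from (left-most to right-most, second from left to second from right, and so on) (((y of mat_jigger in the frame of full_rack between 0.105 and 0.165 m and y of jigger in the frame of empty_rack between -0.15 and -0.12 m) or (y of mat_jigger in the frame of full_rack between 0.015 and 0.075 m and y of jigger in the frame of empty_rack between -0.06 and -0.03 m) or (y of mat_jigger in the frame of full_rack between -0.075 and -0.015 m and y of jigger in the frame of empty_rack between 0.03 and 0.06 m) or (y of mat_jigger in the frame of full_rack between -0.165 and -0.105 m and y of jigger in the frame of empty_rack between 0.12 and 0.15 m)) and x of jigger in the frame of empty_rack between -0.015 and 0.015 m and z of jigger in the frame of empty_rack between 0.012 and 0.024 m and angle between each of jigger, juice_cup, tealight, garnish_jar's own z axis and vertical below 0.15 rad and linear speed of each of jigger, juice_cup, tealight, garnish_jar below 0.02 m/s and angular speed of each of jigger, juice_cup, tealight, garnish_jar below 0.3 rad/s and ((y of mat_juice_cup in the frame of full_rack between 0.105 and 0.165 m and y of juice_cup in the frame of empty_rack between -0.15 and -0.12 m) or (y of mat_juice_cup in the frame of full_rack between 0.015 and 0.075 m and y of juice_cup in the frame of empty_rack between -0.06 and -0.03 m) or (y of mat_juice_cup in the frame of full_rack between -0.075 and -0.015 m and y of juice_cup in the frame of empty_rack between 0.03 and 0.06 m) or (y of mat_juice_cup in the frame of full_rack between -0.165 and -0.105 m and y of juice_cup in the frame of empty_rack between 0.12 and 0.15 m)) and x of juice_cup in the frame of empty_rack between -0.015 and 0.015 m and z of juice_cup in the frame of empty_rack between 0.012 and 0.024 m and ((y of mat_tealight in the frame of full_rack between 0.105 and 0.165 m and y of tealight in the frame of empty_rack between -0.15 and -0.12 m) or (y of mat_tealight in the frame of full_rack between 0.015 and 0.075 m and y of tealight in the frame of empty_rack between -0.06 and -0.03 m) or (y of mat_tealight in the frame of full_rack between -0.075 and -0.015 m and y of tealight in the frame of empty_rack between 0.03 and 0.06 m) or (y of mat_tealight in the frame of full_rack between -0.165 and -0.105 m and y of tealight in the frame of empty_rack between 0.12 and 0.15 m)) and x of tealight in the frame of empty_rack between -0.015 and 0.015 m and z of tealight in the frame of empty_rack between 0.012 and 0.024 m and ((y of mat_garnish_jar in the frame of full_rack between 0.105 and 0.165 m and y of garnish_jar in the frame of empty_rack between -0.15 and -0.12 m) or (y of mat_garnish_jar in the frame of full_rack between 0.015 and 0.075 m and y of garnish_jar in the frame of empty_rack between -0.06 and -0.03 m) or (y of mat_garnish_jar in the frame of full_rack between -0.075 and -0.015 m and y of garnish_jar in the frame of empty_rack between 0.03 and 0.06 m) or (y of mat_garnish_jar in the frame of full_rack between -0.165 and -0.105 m and y of garnish_jar in the frame of empty_rack between 0.12 and 0.15 m)) and x of garnish_jar in the frame of empty_rack between -0.015 and 0.015 m and z of garnish_jar in the frame of empty_rack between 0.012 and 0.024 m); the robot touches nothing.
It fails at once if one of the four things is tipped over (leans by more than 0.7 rad) (angle between any of jigger, juice_cup, tealight, garnish_jar's own z axis and vertical above 0.7 rad).
It also fails if it takes over 96 s, if anything falls off the work surface, if the arm or the gripper's body presses on something with over 40 N, if the wrist force passes 120 N, or if a joint passes its speed limit or range.

### The arm

A 7-joint arm with a two-finger parallel gripper is mounted at the origin on a cart in front of the work surface, level with it; the furniture and walls round the work are solid. World frame = base frame: x ahead of the robot, y to its left, z up, the work surface at z = 0. Lengths are in m, angles in degrees, forces in N, time in s.
With the tool pointing down it reaches from about 0.425 to 0.875 m from the base axis. Payload 4.7 kg.
Tool frame: the origin (TCP) lies at the very end of the fingers, on their centre line; the grasp point (between the pads) lies 19 mm behind it; z points along the fingers, y is the direction in which the jaws open and shut (so a half turn about z gives the same grasp; the last joint's range is limited). The gripper opens to 87 mm and grips with 3 to 60 N. Pads are 19 mm wide; open, the fingers measure 117 mm over their backs; the gripper's body (75 mm by 190 mm) begins 51 mm behind the grasp point.
Start: joints at [73.402, 18.392, -4.016, 83.108, 1.295, 78.541, -3.26], TCP at [0.194, -0.62, 0.223] pointing down, gripper open.
Joint ranges: [-163.93, 163.93], [-17.29, 119.83], [-79.2, 71.16], [3.27, 140.29], [-89.18, 269.18], [5.43, 117.66], [-154.24, 154.24]. Speed limits (degrees/s): [147.25, 147.25, 180, 180, 180, 180, 180].

### API

Orientations are given as [roll, pitch, yaw] about the fixed x, y, z axes, in that order (R = Rz(yaw) Ry(pitch) Rx(roll)).
In Python, from workcell import ctrl gives the robot as it stands.
- The arm moves only by the tool move_arm, never from a script. Its argument "increments" is a list of rows, each a list of 2 entries, a list of its own where there are three numbers: the shift along the tool's x, y, z in cm, then the turn about the tool's z in degrees. In form: [[[dx, dy, dz], twist], ...]. A call has 1 to 20 rows; each row shifts and turns the pose as measured when the row begins, along the tool's axes as they then stand; what a row does not reach is not made up. A row lasts 1/10 s, in which the tool goes at most 50 mm and 8.59 degrees, less where a joint would pass 70% of its speed; a pose out of reach is approached as far as the arm can. A call is refused whole if a number of a shift passes 5 or a number of a turn 8.59, either way. A call with a gripper value outside its range is refused whole. "jaw" is the closure, from 0 (fully open) to 1 (shut), set as the call begins (left out, the last holds). The fingers move at their own pace and stop on an object; the grip force is fixed at half the most. Time passes only in rows, so rows that do not move let the fingers close. It gives the time, the measured TCP pose, the force and the opening at its end, in the units of the state.
- ctrl.get_state(): the state, without advancing time (a new reading comes with each control period).
- ctrl.snapshot(name): name is "scene" or "top"; returns a dict with "img" (420x560x3 uint8, blue, green, red), "range_z" (420x560 float32, m along the optical axis (not along the pixel's ray), 0 where there is no reading), "intrinsics" (3x3 intrinsics, pixels), "distortion" ([k1, k2, p1, p2, k3] as OpenCV has them; the pictures are not rectified), "position" and "attitude" of the camera in the world. Camera axes: x right, y down, z forward; pixel columns grow to the right and rows downward; lengths in m; the calibration is good to about 2 mm. A picture is of the moment at which its call begins.
- ctrl.finish_job(): hands the job in, once; it reports no verdict.
The state is a dict: "clock": time; "joints": joint angles; "dq": joint speeds; "joint_torque": joint torques, N m; "eef_pos": TCP position; "orientation": TCP orientation; "wrist_force": force on the tool from outside, world axes, zero at the start; "moment": the same for the moment, N m; "width": finger opening in m.
Only numpy, scipy, OpenCV 4.12 (cv2) and the standard library are available. Lean on these libraries where they do the work, as an engineer would, in place of code of your own. Each camera call takes 0.05 s, during which the arm holds its last target.

## Working session

There is one attempt and no reset: what is moved stays moved. The work goes in short steps, Python scripts to look and compute and a tool call to move; the robot and the scene stay as the last step left them, time stands still between calls to the robot, and variables do not carry over. Pictures are saved under pics/ and viewed, and the job is handed in when it is done.

Besides the shell and the picture viewer there is one more tool, called as name(argument=value, ...), one argument or row to a line, values as JSON. move_arm: Moves the arm, as the interface text tells. Its arguments: {"type":"object","properties":{"increments":{"type":"array"},"jaw":{"type":"number"}},"required":["increments"]}

```bash
mkdir -p pics; ls; python3 - <<'E'
from workcell import ctrl
import cv2
print(ctrl.get_state())
for n in("scene","top"):
    s=ctrl.snapshot(n); cv2.imwrite(f"pics/{n}0.png",s["img"])
    print(n,s["intrinsics"],s["distortion"],s["position"],s["attitude"])
E
```

```text
pics
{'clock': 0.0, 'joints': array([73.40120533, 18.44045595, -4.01549163, 83.17362819,  1.29372452,
       78.54131635, -3.26146853]), 'dq': array([ 0.05340901, -0.02997416,  0.04064433,  0.0074271 , -0.10547136,
        0.03220975,  0.01175974]), 'joint_torque': array([ 2.95776736e-04, -4.91292143e+01, -4.03476460e-01, -3.12529421e+01,
       -6.38942141e-02,  4.39342414e-02,  1.60000941e-04]), 'eef_pos': array([ 0.19424308, -0.61972307,  0.22145684]), 'orientation': array([-1.79889771e+02,  4.47487865e-03,  1.74067596e+01]), 'wrist_force': array([-0.4364906 ,  0.01352027,  0.03780391]), 'moment': array([0.06719575, 0.01848496, 0.01519325]), 'width': 0.08716287777640633}
scene [[454.48753683   0.         283.99964899]
 [  0.         454.48753683 212.49718566]
 [  0.           0.           1.        ]] [0.02528694 0.         0.         0.         0.        ] [-0.02705199 -0.60889101  0.42264099] [-114.82585065   -1.04977283  -38.49629215]
top [[466.07749283   0.         280.87515141]
 [  0.         466.07749283 210.0020623 ]
 [  0.           0.           1.        ]] [0.00077848 0.         0.         0.         0.        ] [0.29757059 0.04021888 1.21413596] [-170.09049654   -1.5997616   -89.61666138]
```

View pics/scene0.png

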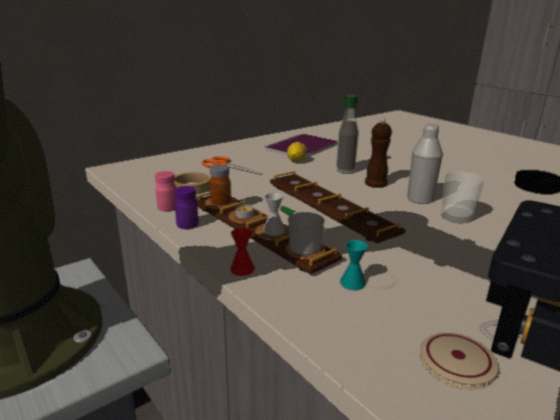

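View pics/top0.png

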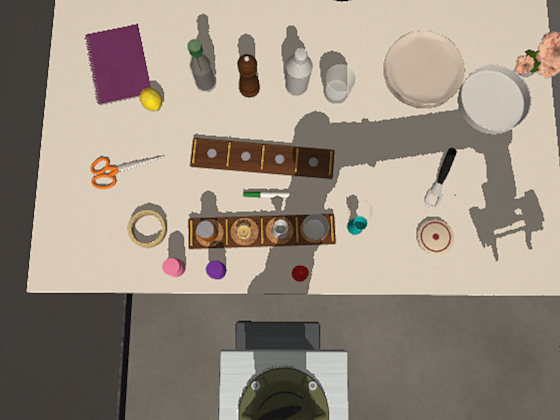

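The top view shows the racks. The full rack runs along row ~230, left to right: jar (207,230), tealight (244,231), jigger (280,229), cup (314,229). The empty rack's discs are at (211,153), (246,156), (279,159) and (313,162). Now I'll measure them.

```bash
cat > h.py <<'E'
import numpy as np,cv2
from scipy.spatial.transform import Rotation as R
from workcell import ctrl
def ray(s,px):
    p=cv2.undistortPoints(np.array(px,float).reshape(-1,1,2),s["intrinsics"],np.array(s["distortion"])).reshape(-1,2)
    d=np.c_[p,np.ones(len(p))]
    return R.from_euler('xyz',s["attitude"],degrees=True).apply(d)
def onz(s,px,z):
    d=ray(s,px);c=np.array(s["position"]); return c+d*((z-c[2])/d[:,2])[:,None]
def cloud(s):
    h,w=s["range_z"].shape
    u,v=np.meshgrid(np.arange(w),np.arange(h))
    d=ray(s,np.c_[u.ravel(),v.ravel()])
    z=s["range_z"].ravel()
    P=np.array(s["position"])+d*z[:,None]; P[z==0]=np.nan
    return P.reshape(h,w,3)
E
python3 - <<'E'
from h import *
s=ctrl.snapshot("top");P=cloud(s);im=s["img"]
print(P[100,150],P[260,250],P[229,314])
cv2.imwrite("pics/crop0.png",cv2.resize(im[120:290,150:370],None,fx=3.5,fy=3.5,interpolation=cv2.INTER_CUBIC))
# discs
g=im.astype(int)
m=((g.min(2)>75)&(g.max(2)-g.min(2)<40)).astype(np.uint8)
n,l,st,c=cv2.connectedComponentsWithStats(m)
for u,v in[(211,153),(246,156),(279,159),(313,162)]:
    k=l[v,u]; print(g[v,u],k,st[k],c[k],onz(s,[c[k]],.018)[0] if k else onz(s,[(u,v)],.018)[0],P[v,u])
# heights full rack
for name,zlo,zhi in[("jig",.085,.11),("jar",.095,.115),("cup",.07,.085),("tea",.03,.045)]:
    mm=((P[...,2]>zlo)&(P[...,2]<zhi)).astype(np.uint8)
    n,l,st,c=cv2.connectedComponentsWithStats(mm)
    for k in range(1,n):
        if st[k][4]>15 and 180<c[k][0]<345 and 200<c[k][1]<250:
            q=P[l==k]; print(name,st[k],c[k],np.nanmedian(q,0),(q.min(0)+q.max(0))/2,q.max(0)-q.min(0))
E
```

```text
[0.7895801  0.35409154 0.05152179] [0.37733282 0.08680707 0.00257262] [ 0.45694256 -0.07739597  0.02456028]
[148 146 153] 31 [207 149  10   9  73] [211.56164384 152.8630137 ] [0.65852075 0.19310903 0.018     ] [0.65783782 0.1944587  0.0189413 ]
[143 140 148] 32 [241 152  10   9  73] [245.35616438 155.87671233] [0.65158362 0.10349923 0.018     ] [0.65120654 0.10177573 0.01821527]
[147 143 151] 33 [275 154  10  10  71] [279.25352113 158.74647887] [0.64503187 0.01344725 0.018     ] [0.64342602 0.01418351 0.02110039]
[78 76 81] 34 [310 158   7   8  41] [312.97560976 161.65853659] [ 0.63834261 -0.07631848  0.018     ] [ 0.63752284 -0.07641919  0.01758392]
jig [196 221  18  18 248] [204.65725806 229.45564516] [0.44349148 0.19232913 0.10148578] [0.44334611 0.1931879  0.0986485 ] [0.04059051 0.04064109 0.0171997 ]
jig [273 220  14  14  70] [279.57142857 226.14285714] [0.45578835 0.01220068 0.09170473] [0.45304985 0.01325279 0.09117151] [0.03243194 0.03172358 0.01207802]
jar [196 221  18  17 240] [204.6        229.21666667] [0.44374456 0.19244182 0.10157032] [0.44394513 0.1931879  0.10150807]
[... 301 characters left out ...]
 0.01185104 0.0775103 ] [0.024728   0.02444593 0.0147224 ]
cup [199 226  17  15  43] [210.34883721 235.        ] [0.4301546  0.17842695 0.0732188 ] [0.437313   0.19049899 0.07540107] [0.03413557 0.038694   0.01050707]
tea [313 218  12  15  23] [320.56521739 223.13043478] [ 0.47340825 -0.0966803   0.03656145] [ 0.46528802 -0.0879572   0.03753425] [0.03652964 0.02878236 0.01155326]
tea [236 224  15  15 151] [242.97350993 231.39735099] [0.44845944 0.10462175 0.03325907] [0.44850327 0.10471849 0.03628292] [0.03685142 0.03594131 0.01253317]
tea [272 230  16   8  48] [279.45833333 234.4375    ] [0.43893852 0.01179866 0.03524388] [0.44325217 0.01171611 0.03751229] [0.0182605  0.03835299 0.01478049]
```

View pics/crop0.png

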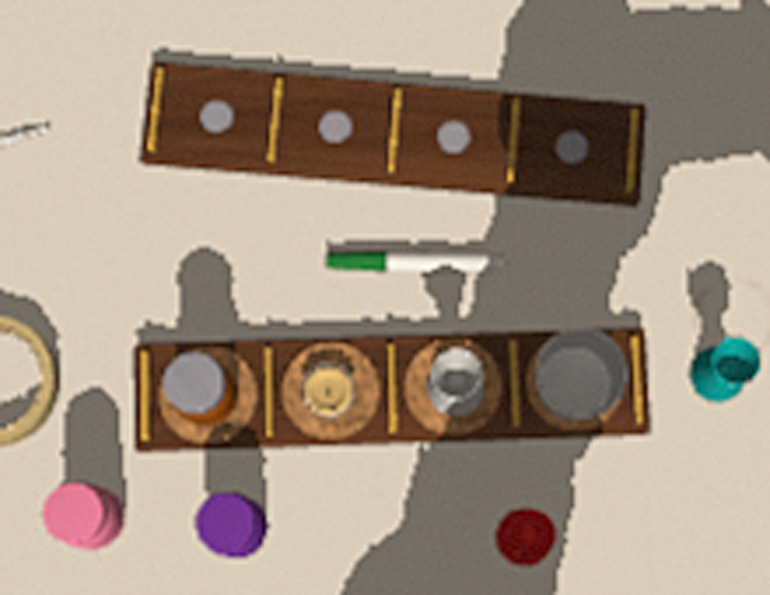

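move_arm(
  increments=[
    [[0,0,0],-8],
    [[0,0,0],-8],
    [[0,0,0],-8],
    [[0,0,0],-8],
    [[0,0,0],-8],
    [[0,0,0],-8],
    [[0,0,0],-8],
    [[0,0,0],-8],
    [[0,0,0],-8],
    [[0,0,0],0],
  ],
  jaw=0,
)

```text
clock: 1.15
eef_pos: [0.1934, -0.6174, 0.2166]
orientation: [-179.8, -0.6, 92.3]
wrist_force: [0.4, 0.3, -0.1]
width: 0.0868
```

move_arm(
  increments=[
    [[3.3,1.78,-0.1],0.15],
    [[3.3,1.78,-0.1],0.15],
    [[3.3,1.78,-0.1],0.15],
    [[3.3,1.78,-0.1],0.15],
    [[3.3,1.78,-0.1],0.15],
    [[3.3,1.78,-0.1],0.15],
    [[3.3,1.78,-0.1],0.15],
    [[3.3,1.78,-0.1],0.15],
    [[3.3,1.78,-0.1],0.15],
    [[3.3,1.78,-0.1],0.15],
    [[3.3,1.78,-0.1],0.15],
    [[3.3,1.78,-0.1],0.15],
    [[3.3,1.78,-0.1],0.15],
    [[3.3,1.78,-0.1],0.15],
    [[0,0,0],0],
  ],
)

```text
clock: 2.65
eef_pos: [0.4514, -0.1379, 0.2324]
orientation: [-179.8, -0.6, 86.5]
wrist_force: [-0.9, -0.2, -0.4]
width: 0.0869
```

move_arm(
  increments=[
    [[3.1,0.1,1],-1.75],
    [[3.0,0.1,2],-1.75],
    [[0,0,1],0],
    [[0,0,0],0],
  ],
)

```text
clock: 3.05
eef_pos: [0.4565, -0.0757, 0.1922]
orientation: [-179.9, -0.5, 89.5]
wrist_force: [-0.4, -1.3, 0.4]
width: 0.0869
```

```bash
python3 - <<'E'
from h import *
t=ctrl.get_state();print(t["eef_pos"],t["orientation"],t["joints"])
s=ctrl.snapshot("scene");cv2.imwrite("pics/s1.png",s["img"])
P=cloud(s);im=s["img"]
for n,lo,hi,c in[("cup",.074,.081,(.4566,-.0762)),("jig",.09,.096,(.452,.013)),("jar",.097,.104,(.444,.193)),("tea",.034,.042,(.448,.104))]:
    m=(P[...,2]>lo)&(P[...,2]<hi)&(np.hypot(P[...,0]-c[0],P[...,1]-c[1])<.042)
    q=P[m]; print(n,len(q),(q.min(0)+q.max(0))/2 if len(q) else 0,q.max(0)-q.min(0) if len(q) else 0)
E
```

```text
[ 0.45646064 -0.07571279  0.19218586] [-179.94492311   -0.47858885   89.51171215] [ 52.41094299  -2.46866435 -44.23031771 109.51520812  -2.29628523
  72.38644921   8.41839859]
cup 208 [ 0.45425444 -0.075076    0.07713836] [0.06617527 0.06635241 0.00623418]
jig 76 [0.45006178 0.01419323 0.09255992] [0.03460715 0.03467678 0.00491989]
jar 123 [0.44069133 0.19306282 0.09973488] [0.03915955 0.03824767 0.00521658]
tea 62 [0.4453802  0.10598006 0.03710918] [0.0389406  0.03943006 0.00612257]
```

View pics/s1.png

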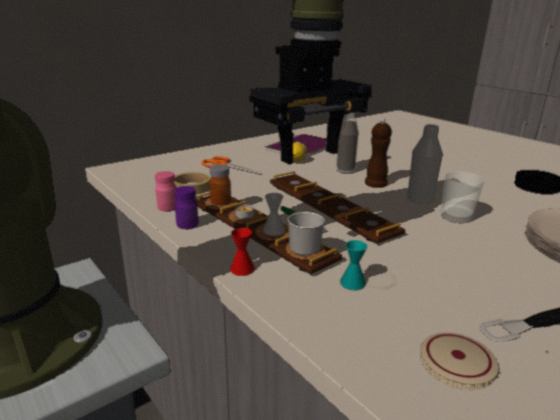

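Both cameras agree within ~2 mm, and the gripper hangs over the cup, which is at (305,235) in the scene view. I'll descend now.

move_arm(
  increments=[
    [[0,-0.1,2],0],
    [[0,0,2.5],0],
    [[0,0,2.5],0],
    [[0,0,2.5],0],
    [[0,0,2.5],0],
    [[0,0,2],0],
    [[0,0,1],0],
    [[0,0,0],0],
  ],
)

```text
clock: 3.9
eef_pos: [0.4603, -0.0887, 0.0432]
orientation: [179.5, -0.1, 87.8]
wrist_force: [-0.6, -0.4, 0.6]
width: 0.087
```

move_arm(
  increments=[
    [[0.7,-0.3,0.4],0],
    [[0.6,-0.2,0.6],0],
    [[0.0,0,0],0],
  ],
)

```text
clock: 4.2
eef_pos: [0.4574, -0.0759, 0.0349]
orientation: [179.3, -0.1, 87.6]
wrist_force: [-0.3, 0.1, -0.2]
width: 0.087
```

move_arm(
  increments=[
    [[0,-0.1,0],0],
    [[0,0,0],0],
    [[0,0,0],0],
    [[0,0,0],0],
    [[0,0,0],0],
    [[0,0,0],0],
    [[0,0,0],0],
    [[0,0,0],0],
  ],
  jaw=1,
)

```text
clock: 5.0
eef_pos: [0.4574, -0.0761, 0.0364]
orientation: [179.2, 0.0, 87.6]
wrist_force: [-0.2, 0.5, 0.5]
width: 0.0628
```

move_arm(
  increments=[
    [[0,0,-1],0],
    [[0,0,-2],0],
    [[0,0,-3],0],
    [[0,0,-3],0],
    [[0,0,-3],0],
    [[1,0.7,-2],0],
    [[2.5,2,-1],0],
    [[2.5,2,0],0],
    [[2.5,2,0],0],
    [[2.5,2,0],0],
    [[2.5,2,0],0],
    [[2.5,2,0],0],
    [[2.5,2,0],0],
    [[2.5,2,0],0],
    [[2.5,2,0],0],
    [[1,0.5,0],0],
    [[0,0,0],0],
  ],
)

```text
clock: 6.7
eef_pos: [0.6642, 0.1665, 0.2035]
orientation: [179.0, 0.1, 87.2]
wrist_force: [-0.6, 0.5, -0.3]
width: 0.0627
```

move_arm(
  increments=[
    [[1.4,-0.3,0],0],
    [[1.3,-0.3,1],0],
    [[0,0,2],0],
    [[0,0,2.5],0],
    [[0,0,2.5],0],
    [[0,0,2.5],0],
    [[0,0,2],0],
    [[0,0,1],0],
    [[0,0,0],0],
  ],
)

```text
clock: 7.6
eef_pos: [0.6551, 0.1929, 0.0637]
orientation: [179.0, 0.4, 87.1]
wrist_force: [0.3, 0.6, -0.7]
width: 0.0627
```

move_arm(
  increments=[
    [[0,0.25,1],0],
    [[0,0.1,1],0],
    [[0,0,0.5],0],
    [[0,0,0],0],
  ],
)

```text
clock: 8.0
eef_pos: [0.6607, 0.1929, 0.0397]
orientation: [178.8, 0.4, 87.0]
wrist_force: [0.4, 0.0, -1.1]
width: 0.0622
```

move_arm(
  increments=[
    [[0,-0.2,0.3],0],
    [[0,0,0.25],0],
    [[0,0,0],0],
  ],
)

```text
clock: 8.3
eef_pos: [0.6593, 0.1934, 0.0346]
orientation: [178.7, 0.3, 87.0]
wrist_force: [0.0, 0.3, -1.5]
width: 0.0628
```

move_arm(
  increments=[
    [[0,0,0.15],0],
    [[0,0,0.1],0],
    [[0,0,0],0],
  ],
)

```text
clock: 8.6
eef_pos: [0.6598, 0.1938, 0.0336]
orientation: [178.6, 0.3, 87.0]
wrist_force: [-0.4, 0.1, -1.0]
width: 0.0626
```

move_arm(
  increments=[
    [[0,0,0.05],0],
    [[0,0,0],0],
    [[0,0,0],0],
    [[0,0,0],0],
    [[0,0,0],0],
    [[0,0,0],0],
  ],
  jaw=0,
)

```text
clock: 9.2
eef_pos: [0.6605, 0.194, 0.0331]
orientation: [178.6, 0.3, 87.0]
wrist_force: [-0.3, 1.1, -0.0]
width: 0.0865
```

move_arm(
  increments=[
    [[0,0,-1.5],0],
    [[0,0,-2.5],0],
    [[0,0,-3],0],
    [[0,0,-3],0],
    [[0,0,-3],0],
    [[-1,-1,-2],0],
    [[-2,-2.3,-1],0],
    [[-2,-2.3,0],0],
    [[-2,-2.3,0],0],
    [[-2,-2.3,0],0],
    [[-2,-2.3,0],0],
    [[-2,-2.3,0],0],
    [[-2,-2.3,0],0],
    [[-2,-2.3,0],0],
    [[-1,-1,0],0],
    [[0,0,0],0],
  ],
)

```text
clock: 10.8
eef_pos: [0.4371, 0.0259, 0.2079]
orientation: [177.7, 0.5, 87.5]
wrist_force: [-0.3, 0.2, 0.2]
width: 0.0872
```

```bash
python3 - <<'E'
from h import *
s=ctrl.snapshot("scene");cv2.imwrite("pics/s2.png",s["img"])
P=cloud(s)
for n,lo,hi,c in[("cup",.070,.08,(.6585,.1931)),("jig",.09,.096,(.452,.013))]:
    m=(P[...,2]>lo)&(P[...,2]<hi)&(np.hypot(P[...,0]-c[0],P[...,1]-c[1])<.045)
    q=P[m]; print(n,len(q),(q.min(0)+q.max(0))/2 if len(q) else 0,q.max(0)-q.min(0) if len(q) else 0)
E
```

```text
cup 120 [0.65751503 0.19450837 0.07322498] [0.06806174 0.06638856 0.00643305]
jig 76 [0.44972772 0.0140328  0.09237403] [0.0347928  0.03458845 0.00473868]
```

View pics/s2.png

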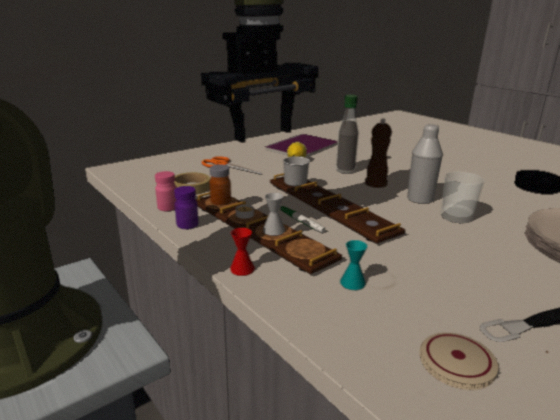

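The cup stands in the left bay at (296,170). Next is the jigger.

move_arm(
  increments=[
    [[0,0.6,2],0],
    [[0,0.5,3],0],
    [[0,0,3],0],
    [[0,0,1.5],0],
    [[0,0,0],0],
  ],
)

```text
clock: 11.35
eef_pos: [0.4597, 0.0325, 0.1152]
orientation: [177.1, 0.3, 88.1]
wrist_force: [0.5, -0.7, 0.4]
width: 0.087
```

move_arm(
  increments=[
    [[-1.0,-0.3,0],0],
    [[-0.8,-0.5,0],0],
    [[0,0,0],0],
  ],
)

```text
clock: 11.65
eef_pos: [0.4538, 0.0189, 0.1174]
orientation: [176.9, 0.0, 88.5]
wrist_force: [0.2, 0.2, -1.1]
width: 0.0869
```

move_arm(
  increments=[
    [[-0.5,-0.3,1.5],0],
    [[-0.3,-0.1,2],0],
    [[0,0,2],0],
    [[0,0,0.5],0],
    [[0,0,0],0],
  ],
)

```text
clock: 12.15
eef_pos: [0.4605, 0.0149, 0.0619]
orientation: [176.3, -0.0, 88.7]
wrist_force: [-0.1, 0.3, 1.2]
width: 0.0866
```

move_arm(
  increments=[
    [[-0.1,-0.6,0.3],0],
    [[0,-0.4,0.3],0],
    [[0,0,0],0],
  ],
)

```text
clock: 12.45
eef_pos: [0.4521, 0.0151, 0.0572]
orientation: [176.1, -0.0, 88.8]
wrist_force: [0.2, 0.1, 0.6]
width: 0.0869
```

move_arm(
  increments=[
    [[0,0,0],0],
    [[0,0,0],0],
    [[0,0,0],0],
    [[0,0,0],0],
    [[0,0,0],0],
    [[0,0,0],0],
    [[0,0,0],0],
    [[0,0,0],0],
    [[0,0,0],0],
  ],
  jaw=1,
)

```text
clock: 13.35
eef_pos: [0.453, 0.0145, 0.0585]
orientation: [175.9, 0.1, 88.7]
wrist_force: [-0.8, 0.0, 0.0]
width: 0.0377
```

move_arm(
  increments=[
    [[0,0,-1],0],
    [[0,0,-2],0],
    [[0,0,-3],0],
    [[0,0,-3],0],
    [[0,0,-3],0],
    [[0,0,-1],0],
    [[0,0,0],0],
  ],
)

```text
clock: 14.05
eef_pos: [0.4416, 0.0166, 0.1943]
orientation: [176.1, -0.0, 88.9]
wrist_force: [0.0, -0.6, -1.7]
width: 0.0377
```

```bash
python3 - <<'E'
from h import *
s=ctrl.snapshot("scene");cv2.imwrite("pics/s3.png",cv2.resize(s["img"][60:280,150:430],None,fx=2.8,fy=2.7))
E
```

```text
(no output)
```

View pics/s3.png

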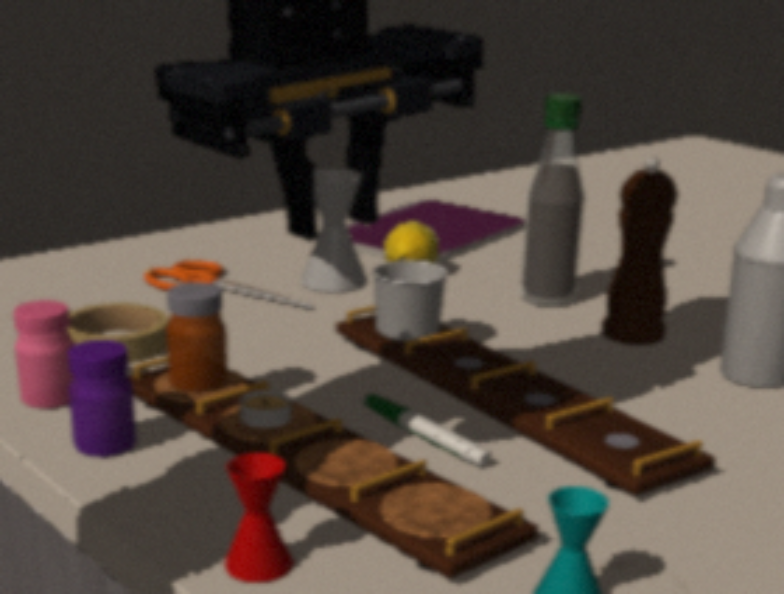

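The jigger hangs between the fingers, at about (330,230) in the enlarged crop, nearly upright. I'll carry it over to the second bay.

move_arm(
  increments=[
    [[0.5,1,0],0],
    [[1,2.5,0.2],0],
    [[1,2.5,0.2],0],
    [[1,2.5,0.2],0],
    [[1,2.5,0.2],0],
    [[1,2.5,0.2],0],
    [[1,2.5,0.2],0],
    [[1,2.5,0.2],0],
    [[0.8,1.5,0.2],0],
    [[0,0,0],0],
  ],
)

```text
clock: 15.1
eef_pos: [0.6412, 0.0989, 0.1661]
orientation: [177.9, -0.4, 88.9]
wrist_force: [-0.0, -0.2, -1.5]
width: 0.0371
```

move_arm(
  increments=[
    [[0.4,0.4,1.5],0],
    [[0,0.2,2.5],0],
    [[0,0,2.5],0],
    [[0,0,1.5],0],
    [[0,0,0],0],
  ],
)

```text
clock: 15.6
eef_pos: [0.6448, 0.1032, 0.0753]
orientation: [178.4, -0.4, 89.0]
wrist_force: [0.6, -0.6, -0.9]
width: 0.0376
```

move_arm(
  increments=[
    [[0,0.4,0.5],0],
    [[0,0.25,0.7],0],
    [[0,0,0.4],0],
    [[0,0,0],0],
  ],
)

```text
clock: 16.0
eef_pos: [0.6533, 0.103, 0.0602]
orientation: [178.3, -0.4, 89.0]
wrist_force: [0.2, 0.2, -0.6]
width: 0.0374
```

move_arm(
  increments=[
    [[0,-0.15,0.3],0],
    [[0,0,0.15],0],
    [[0,0,0],0],
  ],
)

```text
clock: 16.3
eef_pos: [0.6527, 0.1034, 0.0567]
orientation: [178.1, -0.4, 89.0]
wrist_force: [0.6, 0.2, -0.8]
width: 0.0374
```

```bash
python3 - <<'E'
from h import *
s=ctrl.snapshot("scene");cv2.imwrite("pics/s4.png",cv2.resize(s["img"][100:260,230:430],None,fx=4,fy=3.7))
E
```

```text
(no output)
```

View pics/s4.png

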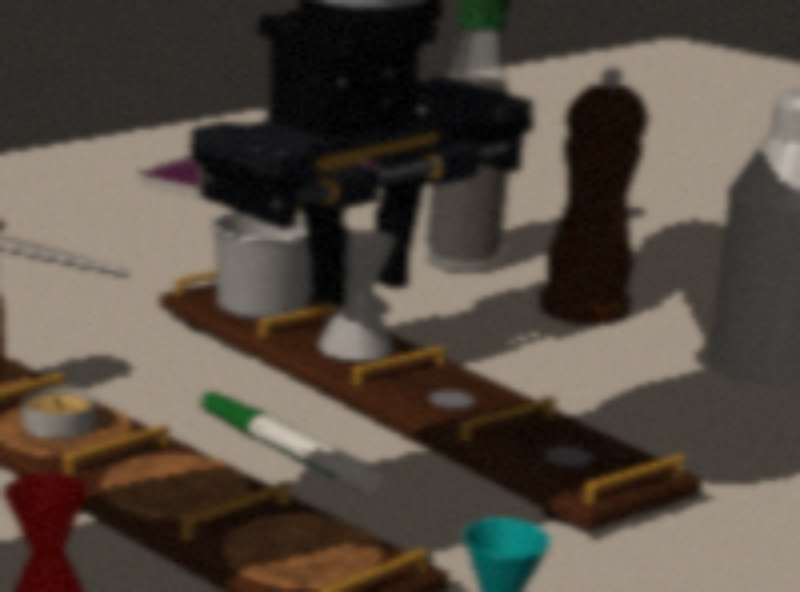

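The jigger leans a few degrees just above the deck: base near (357,345), top near (368,240) in the crop. I'll bring it into contact gently before letting go.

move_arm(
  increments=[
    [[0,0,0.15],0],
    [[0,0,0.1],0],
    [[0,0,0],0],
  ],
)

```text
clock: 16.65
eef_pos: [0.6532, 0.1039, 0.0565]
orientation: [178.1, -0.4, 89.0]
wrist_force: [0.3, 0.1, -1.3]
width: 0.0373
```

move_arm(
  increments=[
    [[0,0,0.3],0],
    [[0,0,0.1],0],
  ],
)

```text
clock: 16.85
eef_pos: [0.6537, 0.1048, 0.056]
orientation: [178.0, -0.4, 89.0]
wrist_force: [-1.2, -0.9, 1.1]
width: 0.0373
```

Contact. Opening the jaws.

move_arm(
  increments=[
    [[0,0,0],0],
    [[0,0,0],0],
    [[0,0,0],0],
    [[0,0,0],0],
    [[0,0,0],0],
    [[0,0,0],0],
  ],
  jaw=0,
)

```text
clock: 17.45
eef_pos: [0.6542, 0.1048, 0.0552]
orientation: [177.9, -0.4, 89.0]
wrist_force: [-0.5, -0.3, 0.5]
width: 0.0777
```

move_arm(
  increments=[
    [[0,0,-1.5],0],
    [[0,0,-2.5],0],
    [[0,0,-3],0],
    [[0,0,-3],0],
    [[0,0,-2.5],0],
    [[0,0,-1],0],
  ],
)

```text
clock: 18.05
eef_pos: [0.648, 0.1045, 0.1976]
orientation: [178.1, -0.4, 89.1]
wrist_force: [-0.2, -0.6, -0.1]
width: 0.0873
```

```bash
python3 - <<'E'
from h import *
s=ctrl.snapshot("scene");cv2.imwrite("pics/s5.png",cv2.resize(s["img"][100:260,230:430],None,fx=4,fy=3.7))
P=cloud(s)
for n,lo,hi,c in[("jig",.08,.096,(.652,.104)),("jigfoot",.02,.035,(.652,.104)),("jar",.097,.104,(.444,.193)),("tea",.034,.042,(.448,.104))]:
    m=(P[...,2]>lo)&(P[...,2]<hi)&(np.hypot(P[...,0]-c[0],P[...,1]-c[1])<.033)
    q=P[m]; print(n,len(q),(q.min(0)+q.max(0))/2 if len(q) else 0,q.max(0)-q.min(0) if len(q) else 0)
E
```

```text
jig 111 [0.65112172 0.10347326 0.08605968] [0.03772022 0.03537915 0.01174433]
jigfoot 122 [0.64848075 0.10810726 0.02757507] [0.03769862 0.05620873 0.01477499]
jar 122 [0.44024462 0.19316094 0.10000224] [0.04017326 0.04284127 0.00499948]
tea 59 [0.44488467 0.10692388 0.03727529] [0.03728872 0.04172037 0.00618327]
```

View pics/s5.png

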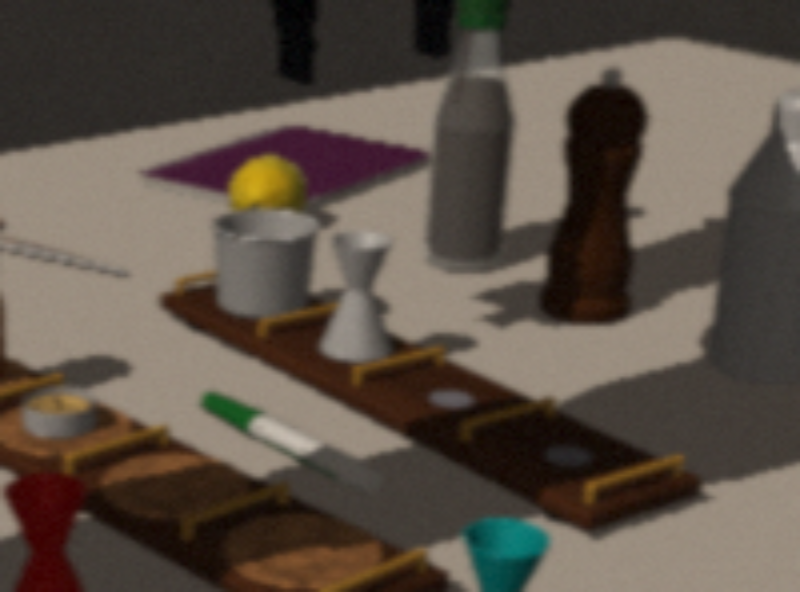

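The jigger stands upright on its bay. Next is the tealight.

move_arm(
  increments=[
    [[0,-1.5,0],0],
    [[0,-3,0],0],
    [[0,-3.5,0],0],
    [[0,-3.5,0],0],
    [[0,-3.5,0],0],
    [[0,-2.5,0],0],
    [[0,-1,0],0],
    [[0,0,0],0],
  ],
)

```text
clock: 18.9
eef_pos: [0.454, 0.1065, 0.1842]
orientation: [178.5, -0.4, 88.9]
wrist_force: [0.4, -0.4, -0.6]
width: 0.0867
```

move_arm(
  increments=[
    [[0,-0.4,1.5],0],
    [[0,-0.4,3],0],
    [[0,0,3],0],
    [[0,0,2.5],0],
    [[0,0,1.5],0],
    [[0,0,0],0],
  ],
)

```text
clock: 19.5
eef_pos: [0.4525, 0.1068, 0.0642]
orientation: [178.3, -0.4, 88.8]
wrist_force: [-0.2, 0.1, 0.2]
width: 0.087
```

move_arm(
  increments=[
    [[-0.1,-0.4,1],0],
    [[-0.1,-0.3,1.5],0],
    [[0,0,0.7],0],
    [[0,0,0],0],
  ],
)

```text
clock: 19.9
eef_pos: [0.4481, 0.106, 0.0315]
orientation: [178.2, -0.6, 88.8]
wrist_force: [-0.8, -0.0, 0.3]
width: 0.087
```

move_arm(
  increments=[
    [[0,0,0.4],0],
    [[0,-0.1,0.2],0],
    [[0,0,0],0],
  ],
)

```text
clock: 20.2
eef_pos: [0.4488, 0.1063, 0.0266]
orientation: [178.0, -0.6, 88.8]
wrist_force: [0.0, -0.3, -0.6]
width: 0.087
```

move_arm(
  increments=[
    [[0,-0.1,0.2],0],
    [[0,0,0.1],0],
    [[0,0,0.05],0],
    [[0,0,0],0],
    [[0,0,0],0],
    [[0,0,0],0],
    [[0,0,0],0],
    [[0,0,0],0],
    [[0,0,0],0],
    [[0,0,0],0],
  ],
  jaw=1,
)

```text
clock: 21.2
eef_pos: [0.4487, 0.1063, 0.0237]
orientation: [177.9, -0.5, 88.7]
wrist_force: [-0.3, -0.1, -0.4]
width: 0.0364
```

move_arm(
  increments=[
    [[0,0,-1],0],
    [[0,0,-2.5],0],
    [[0,0,-3],0],
    [[0,0,-3],0],
    [[-0.5,1,-2.5],0],
    [[-1.3,2.5,-0.5],0],
    [[-1.3,2.5,0.2],0],
    [[-1.3,2.5,0.2],0],
    [[-1.3,2.5,0.2],0],
    [[-1.3,2.5,0.2],0],
    [[-1.3,2.5,0.2],0],
    [[-1,2,0.2],0],
    [[0,1,0],0],
    [[0,0,0],0],
  ],
)

```text
clock: 22.6
eef_pos: [0.6403, 0.0057, 0.1569]
orientation: [177.6, -0.1, 88.9]
wrist_force: [-0.7, 0.7, -0.8]
width: 0.0366
```

move_arm(
  increments=[
    [[0.5,0.3,1.5],0],
    [[0.3,0.1,2.5],0],
    [[0,0,3],0],
    [[0,0,2.5],0],
    [[0,0,1],0],
    [[0,0,0],0],
  ],
)

```text
clock: 23.2
eef_pos: [0.6445, 0.0216, 0.0489]
orientation: [177.6, -0.2, 89.4]
wrist_force: [-0.9, 0.2, -0.4]
width: 0.0364
```

move_arm(
  increments=[
    [[-0.5,0,0.5],0],
    [[-0.4,0,0.8],0],
    [[0,0,0.5],0],
    [[0,0,0],0],
  ],
)

```text
clock: 23.6
eef_pos: [0.6465, 0.0125, 0.0328]
orientation: [177.3, -0.1, 89.4]
wrist_force: [-0.5, 0.1, -0.4]
width: 0.0362
```

move_arm(
  increments=[
    [[0.1,-0.15,0.5],0],
    [[0,0,0.4],0],
    [[0,0,0.15],0],
    [[0,0,0],0],
  ],
)

```text
clock: 24.0
eef_pos: [0.6463, 0.0136, 0.0223]
orientation: [177.2, -0.1, 89.4]
wrist_force: [0.4, -0.2, -0.1]
width: 0.0366
```

move_arm(
  increments=[
    [[0,0,0.15],0],
    [[0,-0.1,0.05],0],
    [[0,0,0],0],
  ],
)

```text
clock: 24.3
eef_pos: [0.6463, 0.0139, 0.0209]
orientation: [177.1, -0.2, 89.4]
wrist_force: [-0.2, 0.0, -0.5]
width: 0.036
```

move_arm(
  increments=[
    [[0,0,0],0],
    [[0,0,0],0],
    [[0,0,0],0],
    [[0,0,0],0],
    [[0,0,0],0],
    [[0,0,0],0],
    [[0,0,0],0],
  ],
  jaw=0,
)

```text
clock: 25.0
eef_pos: [0.6458, 0.014, 0.0207]
orientation: [177.2, -0.2, 89.4]
wrist_force: [0.2, -0.6, 0.0]
width: 0.0826
```

move_arm(
  increments=[
    [[0,0,-1.5],0],
    [[0,0,-2.5],0],
    [[0,0,-3],0],
    [[0,0,-3],0],
    [[0,0,-3],0],
    [[0,0,-2.5],0],
    [[0,0,-1.5],0],
    [[0,0,0],0],
  ],
)

```text
clock: 25.8
eef_pos: [0.6367, 0.0153, 0.2034]
orientation: [177.0, -0.2, 89.6]
wrist_force: [0.3, -0.6, -0.7]
width: 0.0871
```

```bash
python3 - <<'E'
from h import *
s=ctrl.snapshot("scene");cv2.imwrite("pics/s6.png",cv2.resize(s["img"][100:260,180:430],None,fx=3.2,fy=3.2))
P=cloud(s)
for n,lo,hi,c in[("tea",.025,.042,(.645,.0134)),("jar",.097,.104,(.444,.193))]:
    m=(P[...,2]>lo)&(P[...,2]<hi)&(np.hypot(P[...,0]-c[0],P[...,1]-c[1])<.03)
    q=P[m]; print(n,len(q),(q.min(0)+q.max(0))/2 if len(q) else 0,q.max(0)-q.min(0) if len(q) else 0)
E
```

```text
tea 158 [0.64645589 0.01288303 0.02967569] [0.04122574 0.04093053 0.00904085]
jar 123 [0.44026178 0.19312567 0.09985478] [0.03855987 0.03927484 0.0056064 ]
```

View pics/s6.png

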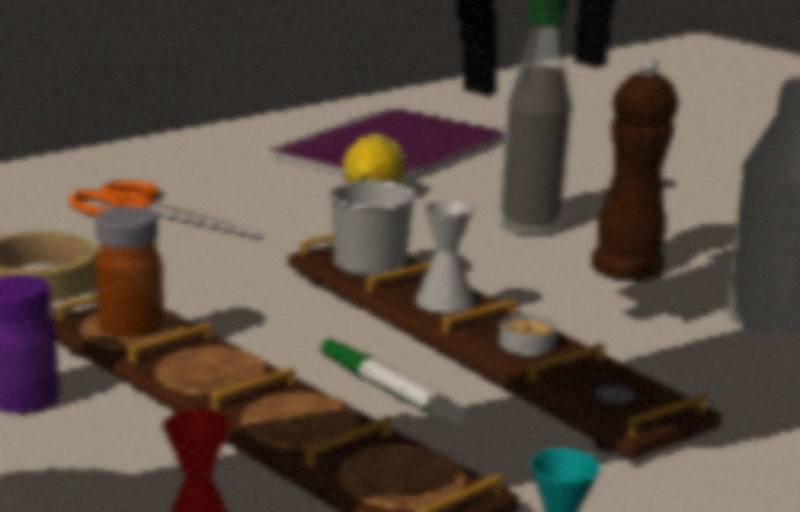

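The tealight stands at (527,330) in the crop, on its bay. I'll check the decoys' clearance from the jar, then move.

```bash
python3 - <<'E'
from h import *
s=ctrl.snapshot("top");h=cv2.cvtColor(s["img"],cv2.COLOR_BGR2HSV)
P=cloud(s)
for (u,v) in [(216,270),(173,267)]:
    m=(abs(P[...,2]-.079)<.008)&(np.hypot(*(np.indices(P.shape[:2])-np.array([v,u])[:,None,None]))<18)
    q=P[m];print(len(q),(q.min(0)+q.max(0))/2,q.max(0)-q.min(0))
E
```

```text
240 [0.34896129 0.1712407  0.07904195] [0.04056582 0.04115633 0.01574315]
244 [0.35507799 0.27493702 0.07844503] [0.04064354 0.0410146  0.01476017]
```

move_arm(
  increments=[
    [[1,-1,0],0],
    [[2.2,-2.4,0],0],
    [[2.6,-2.9,0],0],
    [[2.6,-2.9,0],0],
    [[2.6,-2.9,0],0],
    [[2.6,-2.9,0],0],
    [[1.8,-2,0],0],
    [[0.7,-0.8,0],0],
    [[0,0,0],0],
  ],
)

```text
clock: 26.8
eef_pos: [0.438, 0.1845, 0.1762]
orientation: [178.9, -0.0, 89.5]
wrist_force: [-0.2, 0.1, -0.0]
width: 0.0868
```

move_arm(
  increments=[
    [[0.4,0.2,1.5],0],
    [[0.3,0.2,2.5],0],
    [[0,0,1.5],0],
    [[0,0,0],0],
  ],
  jaw=0.2,
)

```text
clock: 27.2
eef_pos: [0.4417, 0.1886, 0.1159]
orientation: [179.1, 0.2, 89.3]
wrist_force: [-0.3, 0.2, 0.7]
width: 0.071
```

move_arm(
  increments=[
    [[0.4,0,1.5],0],
    [[0.1,0,2.5],0],
    [[0,0,2],0],
    [[0,0,0.8],0],
    [[0,0,0],0],
  ],
)

```text
clock: 27.7
eef_pos: [0.4437, 0.1918, 0.0455]
orientation: [179.3, 0.1, 89.1]
wrist_force: [0.2, -0.6, -0.5]
width: 0.0694
```

move_arm(
  increments=[
    [[0.1,-0.1,0.2],0],
    [[0,0,0],0],
    [[0,0,0],0],
    [[0,0,0],0],
    [[0,0,0],0],
    [[0,0,0],0],
    [[0,0,0],0],
    [[0,0,0],0],
  ],
  jaw=1,
)

```text
clock: 28.5
eef_pos: [0.4448, 0.1927, 0.0466]
orientation: [179.0, 0.2, 89.0]
wrist_force: [0.3, 0.5, -1.8]
width: 0.0451
```

move_arm(
  increments=[
    [[0,0,-1],0],
    [[0,0,-2.5],0],
    [[0,0,-3],0],
    [[0,0,-3],0],
    [[0,0,-2.5],0],
    [[-1,0.7,-1],0],
    [[-2.5,1.8,0],0],
    [[-2.9,2.1,0],0],
    [[-2.9,2.1,0],0],
    [[-2.9,2.1,0],0],
    [[-2.9,2.1,0],0],
    [[-2.9,2.1,0],0],
    [[-2.9,2.1,0],0],
    [[-2.5,1.8,0],0],
    [[-1,0.7,0],0],
    [[0,0,0],0],
  ],
)

```text
clock: 30.1
eef_pos: [0.6217, -0.0572, 0.1954]
orientation: [178.7, 0.3, 89.6]
wrist_force: [-0.4, 0.2, -1.2]
width: 0.0455
```

move_arm(
  increments=[
    [[-0.9,0.6,1],0],
    [[-0.8,0.6,2],0],
    [[0,0.2,3],0],
    [[0,0,3],0],
    [[0,0,2],0],
    [[0,0,1],0],
    [[0,0,0],0],
  ],
)

```text
clock: 30.8
eef_pos: [0.6353, -0.0689, 0.0662]
orientation: [178.9, 0.3, 90.2]
wrist_force: [0.0, -0.0, -1.2]
width: 0.0452
```

move_arm(
  increments=[
    [[-0.4,0.2,0.5],0],
    [[-0.3,0.1,0.7],0],
    [[0,0,0.4],0],
    [[0,0,0],0],
  ],
)

```text
clock: 31.2
eef_pos: [0.6405, -0.076, 0.0513]
orientation: [178.7, 0.3, 90.3]
wrist_force: [0.1, -0.4, -1.7]
width: 0.045
```

move_arm(
  increments=[
    [[0,-0.2,0.4],0],
    [[0,0,0.2],0],
    [[0,0,0.1],0],
    [[0,0,0],0],
  ],
)

```text
clock: 31.6
eef_pos: [0.6393, -0.0762, 0.045]
orientation: [178.6, 0.3, 90.3]
wrist_force: [0.7, 0.4, -1.4]
width: 0.0456
```

move_arm(
  increments=[
    [[0,0,0.15],0],
    [[0,-0.1,0.1],0],
    [[0,0,0],0],
  ],
)

```text
clock: 31.9
eef_pos: [0.6393, -0.0761, 0.0433]
orientation: [178.4, 0.3, 90.3]
wrist_force: [-1.7, -0.4, -1.2]
width: 0.0451
```

move_arm(
  increments=[
    [[0,0,0],0],
    [[0,0,0],0],
    [[0,0,0],0],
    [[0,0,0],0],
    [[0,0,0],0],
    [[0,0,0],0],
    [[0,0,0],0],
  ],
  jaw=0,
)

```text
clock: 32.6
eef_pos: [0.6397, -0.0759, 0.044]
orientation: [178.4, 0.3, 90.3]
wrist_force: [0.2, -0.4, -0.2]
width: 0.0856
```

move_arm(
  increments=[
    [[0,0,-1.5],0],
    [[0,0,-2.5],0],
    [[0,0,-3],0],
    [[0,0,-3],0],
    [[0,0,-3],0],
    [[0,0,-2.5],0],
    [[0,0,-1],0],
    [[-1,-2,0],0],
    [[-2,-3,0],0],
    [[-2,-3,0],0],
    [[-2,-3,0],0],
    [[-1,-2,0],0],
    [[0,0,0],0],
    [[0,0,0],0],
  ],
)

```text
clock: 34.0
eef_pos: [0.5009, -0.1549, 0.2171]
orientation: [178.3, 0.3, 90.5]
wrist_force: [0.9, -0.2, 1.1]
width: 0.0869
```

```bash
python3 - <<'E'
from h import *
T={"cup":(.070,.08,(.6585,.1931),.042),"jig":(.08,.096,(.6516,.1035),.03),"tea":(.027,.042,(.645,.0134),.03),"jar":(.09,.103,(.6383,-.0763),.033)}
for v in("scene","top"):
    s=ctrl.snapshot(v);cv2.imwrite(f"pics/end_{v}.png",s["img"])
    P=cloud(s)
    for n,(lo,hi,c,r) in T.items():
        m=(P[...,2]>lo)&(P[...,2]<hi)&(np.hypot(P[...,0]-c[0],P[...,1]-c[1])<r)
        q=P[m]
        if len(q): print(v,n,len(q),((q.min(0)+q.max(0))/2-[*c,0]).round(4),(q.max(0)-q.min(0)).round(3))
E
```

```text
scene cup 116 [-0.0013  0.0011  0.0735] [0.068 0.065 0.007]
scene jig 110 [ 0.0005 -0.0004  0.0862] [0.035 0.035 0.012]
scene tea 142 [ 0.0011 -0.0001  0.0309] [0.041 0.041 0.008]
scene jar 201 [-0.0013  0.0012  0.0946] [0.041 0.042 0.009]
top cup 100 [0.0019 0.0011 0.0748] [0.067 0.064 0.009]
top jig 75 [ 0.0015 -0.0012  0.088 ] [0.031 0.033 0.016]
top tea 154 [ 0.0013 -0.0003  0.0316] [0.037 0.034 0.009]
top jar 215 [0.0009 0.0002 0.0967] [0.041 0.04  0.013]
```

View pics/end_scene.png

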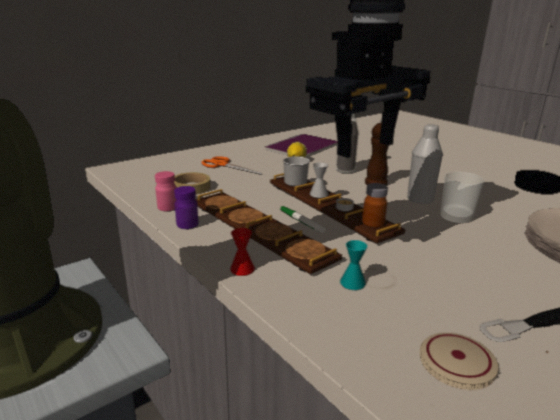

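View pics/end_top.png

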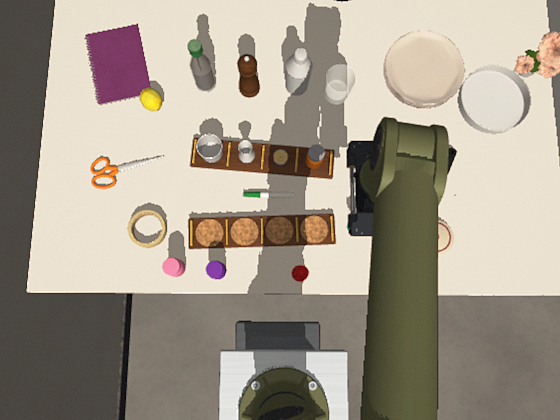

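All four stand in the empty rack, left to right in the top view: cup (208,148), jigger (246,152), tealight (280,157), jar (316,157). The gripper is clear of everything.

```bash
python3 -c "
from workcell import ctrl
print(ctrl.finish_job())"
```

```text
the job is handed in; nothing more can be done
None
```

I moved all four things to the empty rack in mirrored order and handed the job in at about 34 s. From left to right it now holds the juice cup, jigger, tealight and garnish jar; the full rack held them as jar, tealight, jigger, cup.

- **Position:** in the last check both cameras put each thing within about 2 mm of its bay middle. The heights read as upright, and the gripper was open and well clear.
- **Decoys:** I never gripped the pink and purple jars or the red and turquoise jiggers. The turquoise jigger was hidden under the arm in the final top view, but the scene view showed it standing.
- **Disagreements:**
  - The jigger closed at about 37.5 mm instead of the stated 43 mm, and leaned a few degrees while held. It stood upright once released.
  - The tool tilted by up to about 4° during the moves, with no visible effect on where things ended up.

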